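# Put the filled specimen pot away in the roll-top store

### The job

One of the three white pots on the steel tray is filled and the other two are empty; they look alike, so tell them apart by their weight. Roll the tambour door of the bench store fully up, stand the filled pot in the shallow white tray inside, and roll the door down again until it is fully shut. Leave the empty pots standing on the steel tray and everything else where it is.

Things in the scene. Friction and masses are not known exactly. Their poses are not given: they have to be found in the camera images.
- store: white roll-top cabinet fixed in place, 368 mm wide, 368 deep, 216 high, with a tambour door of aluminium slats. Origin: on the bench, 170 mm behind the sill; x points to its back, y along its width (end boards at y = +-170), z up; its front faces -x. Floor board 12 mm above the bench; front sill 30 mm high; inner back board at x = +46. With the door up it is open from above from x = -163 to -10.
- store_axis (a point): point on the axis of the door's round front track, amid the store's width: 30 mm above the store's origin; the axis runs along the store's y. Track radius 170 mm.
- door (a joint): how far the tambour door is rolled up, rad: 0 shut on its sill, 1.50 the upper stop. Its leading rail (30 mm high) turns about the point store_axis; the slats follow it round the front and into the back. With the door low, the slats curve up close beside a gripper that points straight down at the handle: lean it back about 0.4 rad. Track friction holds the door where it is left; moving it takes about 3 to 10 N at the handle.
- door_handle (a point): middle of the round bar of the door's D-handle: 12 mm thick, 120 mm long along the store's y, a stub at either end, 50 mm out from the leading rail (39 mm clear between bar and door). At joint value q it lies at x = -220 cos(0.10 + q), y = 0, z = 30 + 220 sin(0.10 + q) mm in the store's frame. It turns with the door: let it turn between the pads or turn with it.
- shelf_tray: shallow white tray fixed on the floor board inside the store, 104 mm square, rim 14 mm high and 4 mm thick, on one side of the store's front half (left or right, it varies). Origin: centre of its underside, 12 mm above the bench.
- shelf_tray_in (a point): centre of that shallow tray's inner floor, 16 mm above the bench; axes as the store's.
- slide_box: bystander: closed grey slide box standing in the store on the side opposite to the shallow tray, 102 x 92 x 47 mm. Origin: centre of its underside.
- steel_tray: shallow steel tray fixed on the bench, 300 mm (its x) by 170 mm (its y), rim 16 mm high, 4 mm thick. The pots stand in it in a row along its x at about y = +35 mm, 95 mm apart; forceps lie along y = -55 mm. Origin: centre of its underside; its inner floor is 4 mm above the bench.
- pot_1: one of three identical-looking white plastic screw-cap pots: body 48 mm across and 58 mm high, ribbed cap 52 mm across above it (58 to 78 mm), 78 mm tall in all. Origin: centre of its underside, z up its axis. One pot is filled (about 180 to 250 g), two are empty (about 34 to 48 g). It is not told which.
- pot_2: one of three identical-looking white plastic screw-cap pots: body 48 mm across and 58 mm high, ribbed cap 52 mm across above it (58 to 78 mm), 78 mm tall in all. Origin: centre of its underside, z up its axis. One pot is filled (about 180 to 250 g), two are empty (about 34 to 48 g). It is not told which.
- pot_3: one of three identical-looking white plastic screw-cap pots: body 48 mm across and 58 mm high, ribbed cap 52 mm across above it (58 to 78 mm), 78 mm tall in all. Origin: centre of its underside, z up its axis. One pot is filled (about 180 to 250 g), two are empty (about 34 to 48 g). It is not told which.
- forceps: bystander: steel forceps lying in the steel tray, 150 x 16 x 5 mm. Origin: underside, about the middle, x along it.
- wash_bottle: bystander: white bottle 64 mm across, 150 mm high, behind the steel tray. Origin: centre of its underside.
- beaker: bystander: empty glass beaker 70 mm across, 80 mm high, right of the steel tray. Origin: centre of its underside.
- marker: bystander: marker pen lying right of the steel tray, 135 x 13 mm. Origin: underside, about the middle.
There are look-alikes about, which are no part of the job. Leave any pink look-alike of the pot_2 alone.

How it is judged:
On the way, in this order (a step that is already met when the one before it is completed fails the run):
1. the tambour door is rolled fully up (value of joint door above 1.4 rad), for 0.2 s.
2. the filled pot stands upright in the shallow tray inside the store, let go (((horizontal distance between pot_1 and shelf_tray_in below 0.036 m and z of pot_1 in the frame of shelf_tray_in between -0.005 and 0.005 m and angle between pot_1's own z axis and vertical below 0.1 rad and contact force between pot_1 and shelf_tray above 1.2 N and contact force between the fingers and pot_1 below 0.2 N) or (horizontal distance between pot_2 and shelf_tray_in below 0.036 m and z of pot_2 in the frame of shelf_tray_in between -0.005 and 0.005 m and angle between pot_2's own z axis and vertical below 0.1 rad and contact force between pot_2 and shelf_tray above 1.2 N and contact force between the fingers and pot_2 below 0.2 N) or (horizontal distance between pot_3 and shelf_tray_in below 0.036 m and z of pot_3 in the frame of shelf_tray_in between -0.005 and 0.005 m and angle between pot_3's own z axis and vertical below 0.1 rad and contact force between pot_3 and shelf_tray above 1.2 N and contact force between the fingers and pot_3 below 0.2 N))), for 0.2 s.
At the end, for the whole second after the job is handed in: The door is shut (within 0.035 rad, 6 mm, of its sill); the filled pot (bearing on it with over 1.2 N) stands upright within 0.1 rad and still in the shallow tray in the store, its axis within 36 mm of the tray's centre; both empty pots stand upright and still on the floor of the steel tray (value of joint door below 0.035 rad and linear speed of each of pot_1, pot_2, pot_3 below 0.02 m/s and ((horizontal distance between pot_1 and shelf_tray_in below 0.036 m and z of pot_1 in the frame of shelf_tray_in between -0.005 and 0.005 m and angle between each of pot_1, pot_2, pot_3's own z axis and vertical below 0.1 rad and contact force between pot_1 and shelf_tray above 1.2 N and x of pot_2 in the frame of steel_tray between -0.135 and 0.135 m and y of pot_2 in the frame of steel_tray between -0.07 and 0.07 m and z of each of pot_2, pot_3 in the frame of steel_tray below 0.01 m and x of pot_3 in the frame of steel_tray between -0.135 and 0.135 m and y of pot_3 in the frame of steel_tray between -0.07 and 0.07 m) or (horizontal distance between pot_2 and shelf_tray_in below 0.036 m and z of pot_2 in the frame of shelf_tray_in between -0.005 and 0.005 m and angle between each of pot_2, pot_1, pot_3's own z axis and vertical below 0.1 rad and contact force between pot_2 and shelf_tray above 1.2 N and x of pot_1 in the frame of steel_tray between -0.135 and 0.135 m and y of pot_1 in the frame of steel_tray between -0.07 and 0.07 m and z of each of pot_1, pot_3 in the frame of steel_tray below 0.01 m and x of pot_3 in the frame of steel_tray between -0.135 and 0.135 m and y of pot_3 in the frame of steel_tray between -0.07 and 0.07 m) or (horizontal distance between pot_3 and shelf_tray_in below 0.036 m and z of pot_3 in the frame of shelf_tray_in between -0.005 and 0.005 m and angle between each of pot_3, pot_1, pot_2's own z axis and vertical below 0.1 rad and contact force between pot_3 and shelf_tray above 1.2 N and x of pot_1 in the frame of steel_tray between -0.135 and 0.135 m and y of pot_1 in the frame of steel_tray between -0.07 and 0.07 m and z of each of pot_1, pot_2 in the frame of steel_tray below 0.01 m and x of pot_2 in the frame of steel_tray between -0.135 and 0.135 m and y of pot_2 in the frame of steel_tray between -0.07 and 0.07 m))); the robot touches nothing.
It fails at once if a bystander was shifted by more than 30 mm (distance of any of slide_box, forceps, wash_bottle, beaker, marker from where it was at the start of the episode above 0.03 m).
It also fails if it takes over 72 s, if anything falls off the work surface, if the arm or the gripper's body presses on something with over 40 N, if the wrist force passes 120 N, or if a joint passes its speed limit or range.

### The arm

A 6-joint arm with a two-finger parallel gripper is mounted at the origin on the work surface. World frame = base frame: x ahead of the robot, y to its left, z up, the work surface at z = 0. Lengths are in m, angles in rad, forces in N, time in s.
With the tool pointing down it reaches from about 0.35 to 0.85 m from the base axis. Payload 8.1 kg.
Tool frame: the origin (TCP) lies at the centre of the arm's flange, where the gripper is bolted on; the fingertips stand 186 mm ahead of it and the grasp point (between the pads) lies 167 mm ahead of it (robot.grasp_offset is the distance from the TCP to the grasp point, in m); z points along the fingers, y is the line along which they close (so a half turn about z gives the same grasp; the last joint's range is limited). The gripper opens to 93 mm and grips with 3 to 60 N. Pads are 15 mm wide; open, the fingers measure 128 mm over their backs; the gripper's body (75 mm by 188 mm) begins 65 mm behind the grasp point.
Start: joints at [1.045, 0.13, 1.488, -0, 1.523, -0.085], TCP at [0.256, 0.543, 0.405] pointing down, gripper open.
Joint ranges: [-2.96, 2.96], [-0.89, 2.26], [0.02, 2.5], [-1.34, 4.48], [0, 2.73], [-2.66, 2.66]. Speed limits (rad/s): [2.39, 2.39, 2.79, 3.14, 3.14, 3.14].

### API

Orientations are given as a rotation vector (axis times angle).
In Python, from plant import robot gives the robot as it stands.
- The arm moves only by the tool drive_tool, never from a script. Its argument "moves" is one flat list of numbers, 7 for each row, row after row: the finger opening in mm, from 0 to 93, then the shift along the tool's x, y, z in mm, then the turn, a rotation vector about the tool's x, y, z in degrees. A call has 1 to 8 rows; each row shifts and turns the commanded pose from where the row before left it, along the tool's axes as they then stand; what a row does not reach is not made up. A row lasts 1/10 s, in which the tool goes at most 50 mm and 8.59 degrees, less where a joint would pass 70% of its speed; a pose out of reach is approached as far as the arm can. A call is refused whole if a number of a shift passes 50 or a number of a turn 8.59, either way. A call with a gripper value outside its range is refused whole. The fingers move at their own pace and stop on an object; "grip_force" is the grip in N (left out, the last holds). Time passes only in rows, so rows that do not move let the fingers close. It gives the time, the measured TCP pose, the force, the opening and the grip force at its end, in the units of the state.
- robot.read_state(): the state, without advancing time (a new reading comes with each control period).
- robot.read_camera(name): name is "scene" or "top"; returns a dict with "color" (480x640x3 uint8, red, green, blue), "depth" (480x640 float32, m along the optical axis (not along the pixel's ray), 0 where there is no reading), "mtx" (3x3 intrinsics, pixels), "R" (3x3) and "t" (3): a world point X has camera coordinates R X + t. Camera axes: x right, y down, z forward; pixel columns grow to the right and rows downward; lengths in m; the calibration is good to about 2 mm. A picture is of the moment at which its call begins.
- robot.close_job(): hands the job in; it is judged then, once.
The state is a dict: "t": time; "q": joint angles; "dq": joint speeds; "joint_torque": joint torques, N m; "tool_pos": TCP position; "orientation": TCP orientation; "force": force on the tool from outside, world axes, zero at the start; "wrist_torque": the same for the moment, N m; "opening": finger opening in m; "gripper_force": force on a finger pad.
Only numpy, scipy, OpenCV 4.12 (cv2) and the standard library are available. Lean on these libraries where they do the work, as an engineer would, in place of code of your own. Each camera call takes 0.05 s, during which the arm holds its last target. There are 200 camera calls.

## Working session

There is one attempt and no reset: what is moved stays moved. The work goes in short steps, Python scripts to look and compute and a tool call to move; the robot and the scene stay as the last step left them, time stands still between calls to the robot, and variables do not carry over. Pictures are saved under pics/ and viewed, at most 10 in all, crops included, and the job is handed in when it is done.

Besides the shell and the picture viewer there is one more tool, called after ">>>" by a JSON object that holds its "api" and its "payload", one argument or row to a line. drive_tool: Moves the arm, as the interface text tells. Its arguments: {"type":"object","properties":{"moves":{"type":"array","items":{"type":"number"}},"grip_force":{"type":"number"}},"required":["moves"]}

```bash
mkdir -p pics; ls
cat > h.py <<'E'
import numpy as np,cv2
from scipy.spatial.transform import Rotation as Ro
from plant import robot
def cam(n,f=None):
    c=robot.read_camera(n)
    if f: cv2.imwrite('pics/'+f,c['color'][:,:,::-1])
    return c
def cloud(c):
    d=c['depth'];v,u=np.mgrid[:480,:640]
    k=c['mtx'];P=np.stack([(u-k[0,2])/k[0,0]*d,(v-k[1,2])/k[1,1]*d,d],-1)
    return (P-c['t'])@c['R']
E
python3 - <<'E'
from h import *
for n in('scene','top'):
    c=cam(n,n+'0.png');np.savez(n+'0.npz',**{k:c[k] for k in('color','depth','mtx','R','t')});print(n,c['R'].round(3),-c['R'].T@c['t'])
s=robot.read_state();print(s)
E
```

```text
pics
scene [[ 0.44  -0.898 -0.005]
 [-0.851 -0.415 -0.322]
 [ 0.287  0.146 -0.947]] [ 0.2541818  -0.25818394  0.9268736 ]
top [[-0.024 -1.    -0.003]
 [-0.998  0.024 -0.055]
 [ 0.055  0.002 -0.998]] [ 0.45975903 -0.14792538  1.15161612]
{'t': 0.1, 'q': array([ 1.04460903e+00,  1.31092310e-01,  1.48914603e+00, -1.16852829e-05,
        1.52297188e+00, -8.54158644e-02]), 'dq': array([ 0.00092679,  0.00029204, -0.00300103, -0.000342  , -0.00110618,
        0.00193251]), 'joint_torque': array([ 9.23673288e-04, -5.61345971e+01, -4.93094766e+01,  7.69947236e-02,
        2.93139671e-02,  3.79428252e-05]), 'tool_pos': array([0.2558753 , 0.54249032, 0.40380148]), 'orientation': array([-6.86665990e-01, -3.06514252e+00,  2.42813402e-03]), 'force': array([-0.36392075, -0.33040232,  0.27450485]), 'wrist_torque': array([-0.04674677, -0.01718063, -0.01818119]), 'gripper_force': 0.0, 'opening': 0.09289049431525004}
```

View pics/scene0.png

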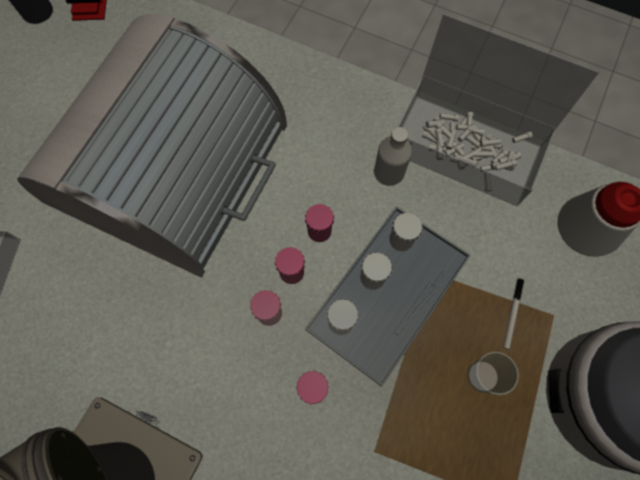

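View pics/top0.png

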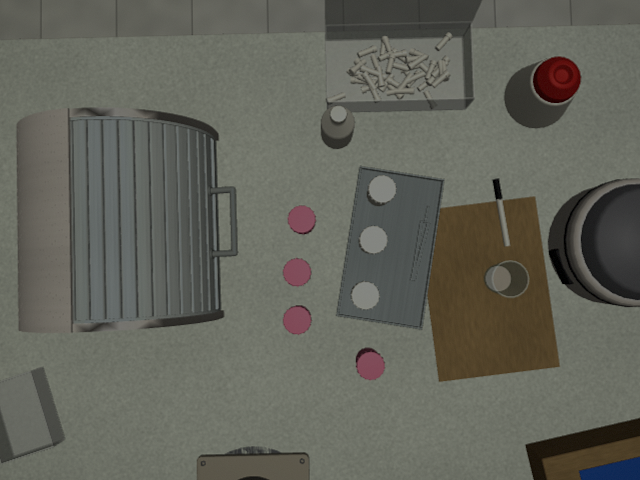

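The top view shows the store at the left (front facing −y world), its D-handle at (225,221), and white pots in the steel tray at (382,189), (373,239), (365,295). Pink look-alikes stand at (302,220), (297,272), (297,320) and (370,365), with the beaker and marker to the right of the tray.

Run:
```python
from h import *
c=np.load('top0.npz');P=cloud(c);C=c['color'].astype(int)
# pots: cap-top pixels at z~0.082 white
hsv=cv2.cvtColor(c['color'],cv2.COLOR_RGB2HSV)
def blobs(m,name):
    n,l,s,ce=cv2.connectedComponentsWithStats(m.astype(np.uint8))
    for i in range(1,n):
        if s[i,4]>150:
            q=P[l==i];print(name,s[i],ce[i].round(1),((q.min(0)+q.max(0))/2).round(4),np.median(q,0).round(4),(q.max(0)-q.min(0)).round(3))
z=P[...,2]
blobs((z>.074)&(z<.09)&(hsv[...,1]<40)&(np.mgrid[:480,:640][1]>330)&(np.mgrid[:480,:640][1]<420),'pot')
blobs((z>.07)&(z<.1)&(hsv[...,1]>60)&(np.mgrid[:480,:640][1]<420),'pink')
# tray rect
for (v,u) in [(169,362),(180,441),(317,338),(327,420),(221,234),(221,222),(189,225),(254,225),(189,234),(254,234)]: print((u,v),P[v,u].round(4))
sub=P[185:260,228:240].reshape(-1,3);sub=sub[sub[:,2]>.03]
print('handle px',len(sub),sub.mean(0),sub.min(0),sub.max(0))
# store end boards: pixels z>0.1
m=(z>.03)&(np.mgrid[:480,:640][1]<225)&(np.mgrid[:480,:640][0]>95)&(np.mgrid[:480,:640][0]<345)
pts=P[m][:,:2].astype(np.float32);r=cv2.minAreaRect(pts);print(r,cv2.boxPoints(r),P[m][:,2].max())
```

```text
pot [331  18  89   8 414] [374.7  21.9] [ 0.9284 -0.2563  0.082 ] [ 0.9286 -0.2556  0.082 ] [0.007 0.168 0.016]
pot [368 175  29  29 614] [382.  188.7] [ 0.6112 -0.2599  0.0811] [ 0.6108 -0.2596  0.0815] [0.053 0.052 0.014]
pot [359 225  29  29 616] [373.2 239.1] [ 0.5178 -0.2405  0.0816] [ 0.5175 -0.2404  0.0816] [0.052 0.052 0.013]
pot [351 281  29  29 625] [365.2 294.8] [ 0.4146 -0.2231  0.0809] [ 0.4149 -0.2227  0.0815] [0.052 0.052 0.013]
pink [288 206  28  28 586] [301.3 219. ] [ 0.5578 -0.1083  0.077 ] [ 0.5584 -0.1078  0.0776] [0.05  0.051 0.013]
pink [283 258  28  28 593] [296.6 271.8] [ 0.4608 -0.097   0.0775] [ 0.4603 -0.0976  0.0777] [0.05  0.05  0.012]
pink [283 306  28  28 609] [296.9 319.6] [ 0.3723 -0.0952  0.0772] [ 0.3721 -0.096   0.0777] [0.05  0.05  0.012]
pink [356 350  29  30 631] [370.2 364.9] [ 0.2864 -0.2286  0.077 ] [ 0.2865 -0.2287  0.0773] [0.053 0.052 0.014]
(362, 169) [ 0.6618 -0.2286  0.0083]
(441, 180) [ 0.6355 -0.3846  0.0112]
(338, 317) [ 0.369  -0.1736 -0.0014]
(420, 327) [ 0.3472 -0.3325  0.016 ]
(234, 221) [0.5578 0.0177 0.0764]
(222, 221) [ 0.5655  0.0538 -0.0022]
(225, 189) [0.6191 0.0345 0.071 ]
(225, 254) [0.4968 0.0364 0.0701]
(234, 189) [0.6181 0.0169 0.075 ]
(234, 254) [0.4964 0.0195 0.0706]
handle px 485 [0.55703291 0.01876438 0.07983549] [ 0.45975903 -0.14792538  0.06146889] [0.62499257 0.03107887 1.15161612]
((0.55830979347229, 0.12798483669757843), (0.3689904808998108, 0.5487741827964783), 0.8671832084655762) [[ 0.3696829   0.3995482 ]
 [ 0.37798846 -0.14916308]
 [ 0.7469367  -0.14357853]
 [ 0.7386311   0.40513277]] 1.1516161241870233
```

Run:
```python
from h import *
c=np.load('top0.npz');P=cloud(c);z=P[...,2];V=c['depth']>0
vv,uu=np.mgrid[:480,:640]
m=V&(z>.03)&(z<.4)&(uu<225)&(vv>95)&(vv<345)&(uu>10)
p=P[m];r=cv2.minAreaRect(p[:,:2].astype(np.float32));print(r,cv2.boxPoints(r),p[:,2].max())
# handle bar points: near-white, column range
m=V&(z>.06)&(z<.085)&(uu>=230)&(uu<240)&(vv>180)&(vv<262)
p=P[m];print(len(p),np.median(p,0),p.min(0),p.max(0));print('bar minrect',cv2.minAreaRect(p[:,:2].astype(np.float32)),np.polyfit(p[:,0],p[:,1],1))
# side edges of store: for several y bands min/max x with z>.03
m=V&(z>.06)&(z<.4)&(uu<225)&(vv>95)&(vv<345)&(uu>10);p=P[m]
for y in np.arange(.06,.38,.03):
    q=p[abs(p[:,1]-y)<.006]; print(y.round(2),q[:,0].min().round(4),q[:,0].max().round(4),np.median(q[:,2]).round(4))
# slats lower edge / rail curve fit of axis: points at mid x
q=p[(abs(p[:,0]-.557)<.1)]
for y in np.arange(.06,.40,.02):
    w=q[abs(q[:,1]-y)<.004]
    if len(w):print(y.round(3),w[:,2].mean().round(4))
```

```text
((0.5570034384727478, 0.21871516108512878), (0.36909204721450806, 0.3670874238014221), 0.8246668577194214) [[0.36983484 0.39958376]
 [0.3751182  0.03253436]
 [0.74417204 0.03784657]
 [0.7388887  0.40489596]] 0.21790592850408028
455 [0.55672613 0.01950507 0.07101648] [0.49442163 0.01304345 0.06146889] [0.62490843 0.02749635 0.07897452]
bar minrect ((0.5596522092819214, 0.019575927406549454), (0.014140700921416283, 0.1303967982530594), 89.24996185302734) [0.00795055 0.0152213 ]
0.06 0.3751 0.7438 0.0671
0.09 0.3746 0.7431 0.1221
0.12 0.3742 0.7425 0.1576
0.15 0.3735 0.7417 0.1805
0.18 0.3735 0.7408 0.1943
0.21 0.3733 0.7416 0.2012
0.24 0.3726 0.7406 0.203
0.27 0.3718 0.7398 0.2117
0.3 0.3716 0.7394 0.2048
0.33 0.3709 0.7396 0.1909
0.36 0.3709 0.7377 0.1695
0.06 0.0649
0.08 0.1036
0.1 0.1364
0.12 0.1572
0.14 0.173
0.16 0.1853
0.18 0.1939
0.2 0.1995
0.22 0.2024
0.24 0.202
0.26 0.2036
0.28 0.2106
0.3 0.2048
0.32 0.1961
0.34 0.1845
0.36 0.1693
0.38 0.1488
```

```bash
cat >> h.py <<'E'
G=np.array([0,0,.167])
O=np.array([.5567,.2355,0]);th=np.pi/2+.0144
RS=Ro.from_euler('z',th)
def store(p): return O+RS.apply(p)
def handle(q,r=.22): return store([-r*np.cos(.1+q),0,.03+r*np.sin(.1+q)])
def down(yaw,lean=0):
    "tool y axis at world angle yaw, z down, then leaned so that z tips towards +y of tool"
    return Ro.from_matrix(np.array([[np.sin(yaw),np.cos(yaw),0],[-np.cos(yaw),np.sin(yaw),0],[0,0,-1]]))*Ro.from_rotvec([-lean,0,0])
def plan(wps,pose=None):
    "wps: (grasp point, Rotation, opening mm, min rows); prints rounded rows"
    if pose is None:
        s=robot.read_state();p=s['tool_pos'];R=Ro.from_rotvec(s['orientation'])
    else: p,R=pose
    k=0
    for g,Rt,op,n in wps:
        pt=np.array(g)-Rt.apply(G)
        dr=(R.inv()*Rt).magnitude()
        N=max(n,int(np.ceil(np.linalg.norm(pt-p)/.042)),int(np.ceil(np.degrees(dr)/8)))
        g0=p+R.apply(G);R0=R
        for i in range(1,N+1):
            f=i/N;Ri=R0*Ro.from_rotvec(f*(R0.inv()*Rt).as_rotvec());pi=g0+f*(np.array(g)-g0)-Ri.apply(G)
            sh=np.round(R.inv().apply(pi-p)*1000,1);tr=np.round(np.degrees((R.inv()*Ri).as_rotvec()),2)
            print(k,','.join(f'{x:g}' for x in [op,*(sh+0),*(tr+0)]),',');k+=1
            p=p+R.apply(sh/1000);R=R*Ro.from_rotvec(np.radians(tr))
    return p,R
E
python3 - <<'E'
from h import *
Rl=down(th,.4);print(Rl.as_matrix().round(2))
h=handle(.078);print(h)
s=robot.read_state();R0=Ro.from_rotvec(s['orientation']);g0=s['tool_pos']+R0.apply(G);print(g0)
p=plan([(g0+[.02,-.03,.06],R0,93,1),([.50,-.03,.28],down(th),50,1),(h-Rl.apply([0,0,.08]),Rl,30,5)])
E
```

```text
Traceback (most recent call last):
  File "h.py", line 19, in down
    return Ro.from_matrix(np.array([[np.sin(yaw),np.cos(yaw),0],[-np.cos(yaw),np.sin(yaw),0],[0,0,-1]]))*Ro.from_rotvec([-lean,0,0])
           ~~~~~~~~~~~~~~^^^^^^^^^^^^^^^^^^^^^^^^^^^^^^^^^^^^^^^^^^^^^^^^^^^^^^^^^^^^^^^^^^^^^^^^^^^^^^^
  File "scipy/spatial/transform/_rotation.pyx", line 1143, in scipy.spatial.transform._rotation.Rotation.from_matrix
ValueError: Non-positive determinant (left-handed or null coordinate frame) in rotation matrix 0: [[ 0.99989632 -0.0143995   0.        ]
 [ 0.0143995   0.99989632  0.        ]
 [ 0.          0.         -1.        ]].
```

```bash
sed -i 's/\[\[np.sin(yaw),np.cos(yaw),0\],\[-np.cos(yaw),np.sin(yaw),0\]/[[-np.sin(yaw),np.cos(yaw),0],[np.cos(yaw),np.sin(yaw),0]/' h.py
python3 - <<'E'
from h import *
Rl=down(th,.4);print(Rl.as_matrix().round(2))
h=handle(.078);print(h)
s=robot.read_state();R0=Ro.from_rotvec(s['orientation']);g0=s['tool_pos']+R0.apply(G);print(g0)
p=plan([(g0+[.02,-.03,.06],R0,93,1),([.50,-.03,.28],down(th),50,1),(h-Rl.apply([0,0,.08]),Rl,30,5)])
E
```

```text
[[-1.   -0.01 -0.01]
 [-0.01  0.92  0.39]
 [ 0.    0.39 -0.92]]
[0.55981784 0.0189985  0.06895354]
[0.25574131 0.54225575 0.23680169]
0 93,-15.4,-9.3,-30,0,0,0 ,
1 93,-15.5,-9.4,-30,0,0,0 ,
2 50,-31,-28.2,1.2,-0.01,0,-1.86 ,
3 50,-30.1,-29.2,1.3,0,0,-1.87 ,
4 50,-29.1,-30.2,1.2,-0.01,-0.01,-1.86 ,
5 50,-28.1,-31.1,1.3,-0.01,0,-1.86 ,
6 50,-27.1,-32,1.2,0,0,-1.86 ,
7 50,-26,-32.8,1.2,-0.01,0,-1.87 ,
8 50,-25,-33.7,1.3,0,0,-1.86 ,
9 50,-23.8,-34.5,1.2,-0.01,-0.01,-1.86 ,
10 50,-22.7,-35.3,1.2,-0.01,0,-1.87 ,
11 50,-21.6,-35.9,1.2,0,0,-1.86 ,
12 50,-20.3,-36.7,1.2,-0.01,0,-1.86 ,
13 50,-19.2,-37.3,1.3,-0.01,0,-1.86 ,
14 50,-18,-37.8,1.2,0,-0.01,-1.87 ,
15 50,-16.7,-38.5,1.2,-0.01,0,-1.86 ,
16 30,-12.1,-9.9,28,-4.58,0,0 ,
17 30,-12.1,-12.2,28.2,-4.59,0,0 ,
18 30,-12.1,-14.4,28.2,-4.58,0,0 ,
19 30,-12.1,-16.5,28,-4.58,0,0 ,
20 30,-12.1,-18.8,27.7,-4.59,0,0 ,
```

>>> {"api": "drive_tool", "payload": {
  "moves": [93,-15,-9,-30,0,0,0,93,-15,-9,-30,0,0,0,50,-31,-28,1,0,0,-2,50,-30,-29,1,0,0,-2,50,-29,-30,1,0,0,-2,50,-28,-31,1,0,0,-2,50,-27,-32,1,0,0,-2,50,-26,-33,1,0,0,-2]
}}

```text
t: 0.9
tool_pos: [0.3728, 0.2807, 0.4583]
orientation: [-0.36, -3.121, 0.0]
force: [1.8, 0.1, -0.2]
opening: 0.0518
gripper_force: 0.0
```

>>> {"api": "drive_tool", "payload": {
  "moves": [50,-25,-34,1,0,0,-2,50,-24,-34,1,0,0,-2,50,-23,-35,1,0,0,-2,50,-21,-36,1,0,0,-2,50,-20,-37,1,0,0,-2,50,-19,-37,1,0,0,-2,50,-18,-38,1,0,0,-2,30,-17,-38,1,0,0,0]
}}

```text
t: 1.7
tool_pos: [0.5078, -0.0258, 0.4504]
orientation: [0.022, -3.141, -0.0]
force: [0.1, 0.2, 0.0]
opening: 0.0456
gripper_force: 0.0
```

>>> {"api": "drive_tool", "payload": {
  "moves": [30,-12,-10,28,-4.6,0,0,30,-12,-12,28,-4.6,0,0,30,-12,-14,28,-4.6,0,0,30,-12,-16,28,-4.6,0,0,30,-12,-19,28,-4.6,0,0,30,0,0,0,0,0,0]
}}

```text
t: 2.3
tool_pos: [0.5665, -0.0713, 0.2934]
orientation: [0.013, -3.064, -0.631]
force: [-0.5, 0.2, -0.9]
opening: 0.0298
gripper_force: 0.0
```

Run:
```python
from h import *
Rl=down(th,.4);h=handle(.078)
s=robot.read_state();print(s['tool_pos'],s['q'],s['opening'])
p=plan([(h-Rl.apply([0,0,.08]),Rl,30,1),(h,Rl,30,3)])
```

```text
[ 0.56650821 -0.07129378  0.2933636 ] [-0.33974332  0.19210258  1.65702458  0.37910984  1.45768341 -1.99381575] 0.029824387076094944
0 30,5.4,-4.2,-5.1,0.36,-0.49,-0.44 ,
1 30,0,0,26.7,0,0,0 ,
2 30,0,0,26.6,0,0,0 ,
3 30,0,0,26.7,0,0,0 ,
```

>>> {"api": "drive_tool", "payload": {
  "moves": [30,5,-4,-5,0,0,0,30,0,0,27,0,0,0,30,0,0,27,0,0,0,30,0,0,26,0,0,0,0,0,0,0,0,0,0,0,0,0,0,0,0,0,0,0,0,0,0,0,0,0],
  "grip_force": 15
}}

```text
invalid input at $.moves: expected a multiple of 7 numbers
```

Run:
```python
from h import *
s=robot.read_state();print(s['opening'],s['gripper_force'],s['force'],s['tool_pos'])
R=Ro.from_rotvec(s['orientation']);g=s['tool_pos']+R.apply(G)
print('g',g,'store frame',RS.inv().apply(g-O))
```

```text
0.029824387076094944 0.0 [-0.53257531  0.15109613 -0.86469871] [ 0.56650821 -0.07129378  0.2933636 ]
g [ 0.56412906 -0.00531917  0.13996644] store frame [-0.24090117 -0.00396061  0.13996644]
```

>>> {"api": "drive_tool", "payload": {
  "moves": [30,5,-4,-5,0,0,0,30,0,0,27,0,0,0,30,0,0,27,0,0,0,30,0,0,26,0,0,0,0,0,0,0,0,0,0,0,0,0,0,0,0,0,0,0,0,0,0,0,0,0,0,0,0,0,0,0],
  "grip_force": 15
}}

```text
t: 3.1
tool_pos: [0.563, -0.047, 0.2321]
orientation: [0.021, -3.08, -0.617]
force: [-4.5, -10.6, -3.8]
opening: 0.0113
gripper_force: 15.0
```

Run:
```python
from h import *
s=robot.read_state();print(s['opening'],s['gripper_force'],s['force'],s['tool_pos'])
R=Ro.from_rotvec(s['orientation']);g=s['tool_pos']+R.apply(G)
l=RS.inv().apply(g-O);q0=np.arctan2(l[2]-.03,-l[0])-.1;r=np.hypot(l[0],l[2]-.03)
print('g',g,'store frame',l,'q,r',q0,r)
w=[]
for i in range(1,25):
    f=i/24;q=q0+f*(1.5-q0);rr=r+f*(.22-r)
    w.append((handle(q,rr)+RS.apply([0,l[1],0]),down(th,.4*(1-f)),0,1))
plan(w)
```

```text
0.01134460931269365 14.996045976877213 [ -4.53811796 -10.63729553  -3.75129983] [ 0.56302132 -0.04701129  0.23212061]
g [0.56247717 0.01736242 0.07802736] store frame [-0.21819815 -0.0026355   0.07802736] q,r 0.11665420312814076 0.22342126593704642
0 0,-0.4,9.9,-10.2,0.71,0.13,-0.03 ,
1 0,0,11,-9.9,0.96,0,0 ,
2 0,0,11.5,-9.4,0.95,0,0 ,
3 0,0,11.8,-9.2,0.95,0,0 ,
4 0,0,12.2,-8.7,0.96,0,0 ,
5 0,0,12.5,-8.3,0.95,0,0 ,
6 0,0,12.8,-7.9,0.96,0,0 ,
7 0,0,13.2,-7.5,0.95,0,0 ,
8 0,0,13.4,-7.1,0.96,0,0 ,
9 0,0,13.8,-6.6,0.95,0,0 ,
10 0,0,13.9,-6.2,0.96,0,0 ,
11 0,0,14.3,-5.7,0.95,0,0 ,
12 0,0,14.4,-5.2,0.96,0,0 ,
13 0,0,14.6,-4.7,0.95,0,0 ,
14 0,0,14.8,-4.2,0.96,0,0 ,
15 0,0,15,-3.8,0.95,0,0 ,
16 0,0,15.1,-3.2,0.96,0,0 ,
17 0,0,15.2,-2.7,0.95,0,0 ,
18 0,0,15.3,-2.3,0.96,0,0 ,
19 0,0,15.4,-1.7,0.95,0,0 ,
20 0,0,15.4,-1.1,0.96,0,0 ,
21 0,0,15.5,-0.7,0.95,0,0 ,
22 0,0,15.5,-0.1,0.96,0,0 ,
23 0,0,15.4,0.4,0.95,0,0 ,
```

>>> {"api": "drive_tool", "payload": {
  "moves": [0,0,9,-10,1,0,0,0,0,11,-10,1,0,0,0,0,11.5,-9.5,1,0,0]
}}

```text
t: 3.4
tool_pos: [0.5627, -0.029, 0.2716]
orientation: [0.019, -3.095, -0.535]
force: [-2.6, -13.5, -2.7]
opening: 0.0114
gripper_force: 15.0
```

Run:
```python
from h import *
c=cam('top','top1.png');cv2.imwrite('pics/top1c.png',cv2.resize(c['color'][100:340,60:380,::-1],None,fx=2,fy=2))
s=robot.read_state();print(s['opening'],s['gripper_force'],s['force'],s['tool_pos'])
R=Ro.from_rotvec(s['orientation']);g=s['tool_pos']+R.apply(G)
l=RS.inv().apply(g-O);q0=np.arctan2(l[2]-.03,-l[0])-.1;r=np.hypot(l[0],l[2]-.03)
print(l,'q,r',q0,r)
```

```text
0.011389607325562092 15.00352218747139 [ -7.17536915 -12.7901468   -0.36367782] [ 0.5630204  -0.02800139  0.27405006]
[-0.20764441 -0.00306827  0.11669193] q,r 0.2955025500239358 0.2250148647156098
```

View pics/top1c.png

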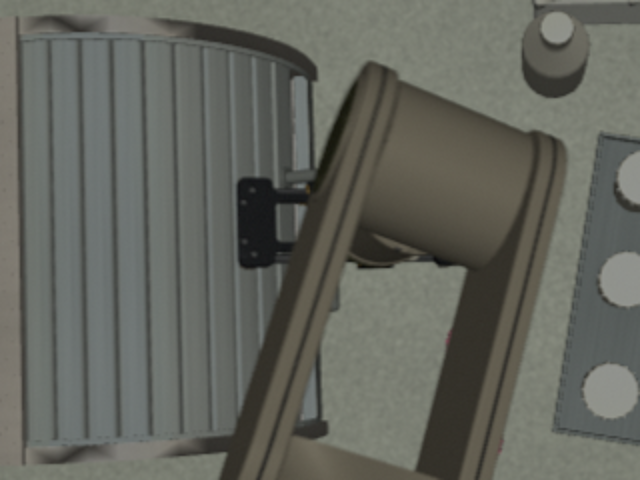

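Picture: the gripper holds the handle and the door has begun to roll up (gap above the sill at right edge). The axis appears about 4 mm nearer the robot tray side than assumed; I correct it.

```bash
sed -i 's/.2355,0\]/.2310,0]/' h.py
cat > arc.py <<'E'
from h import *
import sys
qe,N,l0,l1,back=[float(x) for x in sys.argv[1:6]];N=int(N)
s=robot.read_state();print(s['force'],s['opening'])
R=Ro.from_rotvec(s['orientation']);g=s['tool_pos']+R.apply(G)
l=RS.inv().apply(g-O);q0=np.arctan2(l[2]-.03,-l[0])-.1;r=np.hypot(l[0],l[2]-.03)
print(l,'q,r',q0,r)
plan([(handle(q0+f*(qe-q0),r+f*(.22-r)+f*back)+RS.apply([0,l[1],0]),down(th,l0+f*(l1-l0)),0,1) for f in np.arange(1,N+1)/N])
E
python3 arc.py 1.5 20 .34 0 0
```

```text
[ -7.17536915 -12.7901468   -0.36367782] 0.011389607325562092
[-0.20314487 -0.00313307  0.11669193] q,r 0.3033513572825166 0.2208694846322662
0 0,-0.6,12.4,-9.4,1.06,0.19,-0.02 ,
1 0,0,12.4,-9,0.97,0,0 ,
2 0,0,12.9,-8.5,0.98,0,0 ,
3 0,0,13.2,-8.2,0.97,0,0 ,
4 0,0,13.6,-7.7,0.97,0,0 ,
5 0,0,13.9,-7.2,0.98,0,0 ,
6 0,0,14.2,-6.7,0.97,0,0 ,
7 0,0,14.4,-6.2,0.98,0,0 ,
8 0,0,14.7,-5.8,0.97,0,0 ,
9 0,0,15,-5.2,0.97,0,0 ,
10 0,0,15.1,-4.7,0.98,0,0 ,
11 0,0,15.3,-4.1,0.97,0,0 ,
12 0,0,15.6,-3.7,0.98,0,0 ,
13 0,0,15.6,-3,0.97,0,0 ,
14 0,0,15.8,-2.6,0.97,0,0 ,
15 0,0,15.8,-1.9,0.98,0,0 ,
16 0,0,16,-1.4,0.97,0,0 ,
17 0,0,15.9,-0.9,0.98,0,0 ,
18 0,0,16,-0.3,0.97,0,0 ,
19 0,0,16,0.3,0.97,0,0 ,
```

>>> {"api": "drive_tool", "payload": {
  "moves": [0,0,11,-10,1,0,0,0,0,12,-9,1,0,0,0,0,13,-8.5,1,0,0,0,0,13,-8,1,0,0,0,0,13.5,-7.5,1,0,0,0,0,14,-7,1,0,0,0,0,14,-6.5,1,0,0,0,0,14.5,-6,1,0,0]
}}

```text
t: 4.25
tool_pos: [0.5623, 0.0516, 0.365]
orientation: [-0.016, 3.12, 0.31]
force: [-7.5, -26.6, 17.4]
opening: 0.0116
gripper_force: 15.0
```

```bash
python3 arc.py 1.5 12 .2 0 0
```

```text
[ -7.49312227 -26.55975966  17.39639559] 0.011620876940234236
[-0.14651799 -0.00444145  0.20128788] q,r 0.763181236497286 0.22540420955708879
0 0,-1.4,15,-5.9,0.86,0.48,-0.2 ,
1 0,0,15.5,-5.4,0.95,0,0 ,
2 0,0,15.7,-4.8,0.96,0,0 ,
3 0,0,15.9,-4.1,0.95,0,0 ,
4 0,0,16,-3.6,0.96,0,0 ,
5 0,0,16.1,-3,0.95,0,0 ,
6 0,0,16.3,-2.3,0.96,0,0 ,
7 0,0,16.3,-1.8,0.95,0,0 ,
8 0,0,16.3,-1.1,0.96,0,0 ,
9 0,0,16.4,-0.6,0.95,0,0 ,
10 0,0,16.3,0.1,0.96,0,0 ,
11 0,0,16.3,0.7,0.95,0,0 ,
```

>>> {"api": "drive_tool", "payload": {
  "moves": [0,0,12,-11,1,0,0,0,0,15.5,-6,1,0,0,0,0,15.5,-5,1,0,0,0,0,16,-4.5,1,0,0]
}}

```text
t: 4.65
tool_pos: [0.5615, 0.1073, 0.4004]
orientation: [-0.017, 3.128, 0.211]
force: [0.5, -12.3, 7.4]
opening: 0.0117
gripper_force: 15.0
```

```bash
python3 arc.py 1.5 8 .14 0 .005
```

```text
[  0.5200301  -12.34527316   7.43702505] 0.011679809880163169
[-0.10138431 -0.00430145  0.23494048] q,r 1.0113966927933156 0.22864684897440174
0 0,-1.3,15.5,-3.6,0.69,0.46,-0.17 ,
1 0,0,16.5,-2.9,1,0,0 ,
2 0,0,16.6,-2.3,1,0,0 ,
3 0,0,16.7,-1.7,1,0,0 ,
4 0,0,16.8,-1.1,1.01,0,0 ,
5 0,0,16.7,-0.5,1,0,0.01 ,
6 0,0,16.7,0.1,1,0,0 ,
7 0,0,16.7,0.7,1.01,0,0 ,
```

>>> {"api": "drive_tool", "payload": {
  "moves": [0,0,15.5,-5,1,0,0,0,0,16.5,-3.5,1,0,0,0,0,16.5,-2.5,1,0,0,0,0,16.5,-2,1,0,0,0,0,16.5,-1.5,1,0,0,0,0,16.5,-1,1,0,0]
}}

```text
t: 5.25
tool_pos: [0.56, 0.2041, 0.4268]
orientation: [-0.018, 3.132, 0.053]
force: [-3.4, -6.3, 13.8]
opening: 0.0113
gripper_force: 15.0
```

```bash
python3 arc.py 1.5 2 .03 0 .008
```

```text
[-3.38125721 -6.27046115 13.77421681] 0.011326874098046301
[-0.02135215 -0.00436332  0.25988909] q,r 1.3781817986619629 0.2308785543304093
0 0,-1.4,17.1,1.1,1.06,0.51,-0.18 ,
1 0,0,16.5,1.6,0.86,0,0 ,
```

>>> {"api": "drive_tool", "payload": {
  "moves": [0,0,15,-2,1,0,0,0,0,10,0,0.5,0,0,0,0,0,0,0,0,0,0,0,0,0,0,0,0]
}}

```text
t: 5.65
tool_pos: [0.5596, 0.2304, 0.4284]
orientation: [-0.021, 3.133, 0.019]
force: [0.7, 3.2, 8.6]
opening: 0.0114
gripper_force: 15.0
```

```bash
python3 arc.py 1.5 1 .03 0 .008; python3 -c "
from h import *
c=cam('scene','scene2.png')"
```

```text
[0.6660644  3.20074246 8.64800361] 0.01137593861068712
[ 0.00132093 -0.00432211  0.26139259] q,r 1.47650486416572 0.2313963563862671
0 0,-1.4,7.3,3.6,0.68,0.5,-0.06 ,
```

View pics/scene2.png

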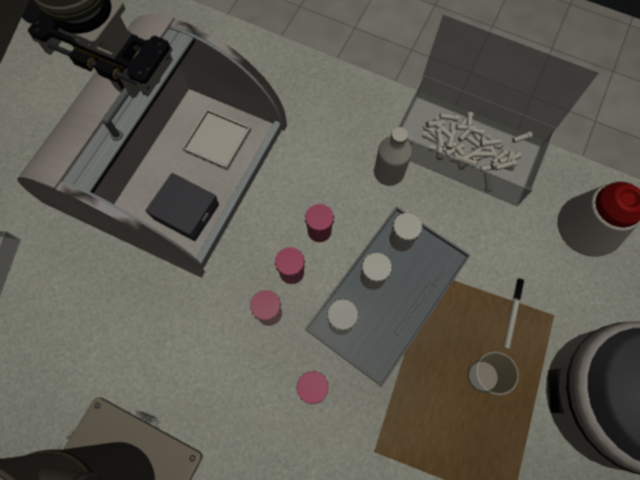

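The door is up; the shallow tray is at (216,138) and the slide box at (183,205). Push on to feel the stop, and measure the tray.

>>> {"api": "drive_tool", "payload": {
  "moves": [0,0,8,0,0,0,0,0,0,0,0,0,0,0,0,0,0,0,0,0,0]
}}

```text
t: 6.0
tool_pos: [0.5595, 0.2378, 0.4282]
orientation: [-0.02, 3.133, 0.018]
force: [-0.2, 1.7, 8.2]
opening: 0.0116
gripper_force: 15.0
```

Run:
```python
from h import *
c=cam('scene');P=cloud(c);C=c['color'];hsv=cv2.cvtColor(C,cv2.COLOR_RGB2HSV)
s=robot.read_state();print(s['force'])
for (u,v) in [(200,113),(250,126),(234,165),(184,152),(217,138),(230,100),(183,205)]: print((u,v),C[v,u],P[v,u].round(4))
vv,uu=np.mgrid[:480,:640];z=P[...,2];V=c['depth']>0
m=V&(z>.005)&(z<.04)&(uu>175)&(uu<258)&(vv>105)&(vv<175)&(hsv[...,2]>hsv[138,217,2]-12)
print(hsv[138,217],m.sum())
n,l,st,ce=cv2.connectedComponentsWithStats(m.astype(np.uint8));i=1+np.argmax(st[1:,4]);q=P[l==i];r=cv2.minAreaRect(q[:,:2].astype(np.float32));print(r,st[i],np.median(q,0),RS.inv().apply([*r[0],0]-O))
# rim z>.02
m=V&(z>.021)&(z<.035)&(uu>175)&(uu<258)&(vv>105)&(vv<175);q=P[m];print('rim',cv2.minAreaRect(q[:,:2].astype(np.float32)),m.sum())
```

```text
[1.42900395 1.21147234 7.82491755]
(200, 113) [126 121 113] [0.6818 0.2335 0.0147]
(250, 126) [122 118 110] [0.7018 0.1245 0.0118]
(234, 165) [128 124 116] [0.607  0.1099 0.0125]
(184, 152) [117 112 105] [0.5873 0.216  0.0145]
(217, 138) [142 137 126] [0.6445 0.1703 0.0165]
(230, 100) [45 42 39] [0.7264 0.1817 0.0358]
(183, 205) [53 52 54] [0.4731 0.1356 0.061 ]
[ 21  29 142] 1787
((0.6401423215866089, 0.1676582545042038), (0.09823707491159439, 0.09859365224838257), 0.9666905403137207) [ 187  114   60   51 1766] [0.64098099 0.16902369 0.01707252] [-0.06453671 -0.08252158  0.        ]
rim ((0.6586037874221802, 0.1431892216205597), (0.1399461030960083, 0.16018155217170715), 1.8419662714004517) 744
```

>>> {"api": "drive_tool", "payload": {
  "moves": [36,0,0,0,0,0,0,36,0,0,0,0,0,0,36,0,0,-20,0,0,0,36,0,0,-40,0,0,0,60,0,0,-30,0,0,0]
}}

```text
t: 6.55
tool_pos: [0.5587, 0.2366, 0.5149]
orientation: [-0.02, 3.141, 0.014]
force: [0.5, -0.2, 0.9]
opening: 0.0402
gripper_force: 0.0
```

Run:
```python
from h import *
Rp=down(-.185)
plan([([.518,-.24,.30],Rp,74,12),([.518,-.24,.13],Rp,74,4),([.5178,-.2405,.07],Rp,74,2)])
```

```text
0 74,3.7,-36.7,3.4,0.03,-0.03,7.79 ,
1 74,-1.3,-36.8,3.3,0.03,-0.03,7.8 ,
2 74,-6.3,-36.3,3.4,0.04,-0.03,7.79 ,
3 74,-11.2,-35,3.5,0.03,-0.04,7.8 ,
4 74,-15.9,-33.2,3.4,0.03,-0.03,7.79 ,
5 74,-20.2,-30.8,3.5,0.03,-0.03,7.79 ,
6 74,-24.2,-27.7,3.5,0.04,-0.03,7.8 ,
7 74,-27.8,-24.2,3.5,0.03,-0.03,7.79 ,
8 74,-30.7,-20.1,3.6,0.03,-0.03,7.79 ,
9 74,-33.3,-15.8,3.6,0.03,-0.03,7.8 ,
10 74,-35.1,-11.1,3.6,0.03,-0.03,7.79 ,
11 74,-36.3,-6.3,3.7,0.04,-0.03,7.8 ,
12 74,-36.8,-1.2,3.6,0.03,-0.04,7.79 ,
13 74,0,0,34,0,0,0 ,
14 74,0,0,34,0,0,0 ,
15 74,0,0,34,0,0,0 ,
16 74,0,0,34,0,0,0 ,
17 74,0.1,0,34,0,0.01,0 ,
18 74,-0.3,-0.1,30,0,0,0 ,
19 74,-0.3,0,30,0,0,0 ,
```

>>> {"api": "drive_tool", "payload": {
  "moves": [74,4,-37,3,0,0,7.8,74,-1,-37,3,0,0,7.8,74,-6,-36,3,0,0,7.8,74,-11,-35,3,0,0,7.8,74,-16,-33,4,0,0,7.8,74,-20,-31,4,0,0,7.8,74,-24,-28,4,0,0,7.8,74,-28,-24,4,0,0,7.8]
}}

```text
t: 7.35
tool_pos: [0.5318, -0.0578, 0.4825]
orientation: [-1.616, -2.69, -0.012]
force: [1.3, -0.0, -0.3]
opening: 0.0739
gripper_force: 0.0
```

>>> {"api": "drive_tool", "payload": {
  "moves": [74,-31,-20,4,0,0,7.8,74,-33,-16,4,0,0,7.8,74,-35,-11,4,0,0,7.8,74,-36,-6,4,0,0,7.8,74,-37,-1,4,0,0,7.8,74,0,0,30,0,0,0,74,0,0,30,0,0,0,74,0,0,0,0,0,0]
}}

```text
t: 8.15
tool_pos: [0.5161, -0.2386, 0.3959]
orientation: [-2.408, -1.995, -0.004]
force: [-0.6, -0.1, -1.3]
opening: 0.0738
gripper_force: 0.0
```

Run:
```python
from h import *
Rp=down(-.185)
plan([([.518,-.24,.13],Rp,74,1),([.5178,-.2405,.07],Rp,74,2)])
print(robot.read_state()['force'])
```

```text
0 74,-0.7,1,32.9,-0.17,-0.21,-0.04 ,
1 74,-0.6,0.9,33,-0.17,-0.21,-0.04 ,
2 74,-0.4,0.8,32.9,-0.18,-0.21,-0.04 ,
3 74,-0.3,0,30,0,0,0 ,
4 74,-0.3,-0.1,30,0,0,0 ,
[-0.55023199 -0.05163866 -1.26252205]
```

>>> {"api": "drive_tool", "payload": {
  "moves": [74,-1,1,40,-0.2,-0.2,0,74,-1,1,40,-0.2,-0.2,0,74,0,1,40,0,0,0,74,0,0,38,0,0,0,74,0,0,0,0,0,0],
  "grip_force": 20
}}

```text
t: 8.65
tool_pos: [0.5188, -0.2394, 0.2381]
orientation: [-2.414, -2.003, -0.002]
force: [-0.7, 0.3, -0.4]
opening: 0.0738
gripper_force: 0.0
```

>>> {"api": "drive_tool", "payload": {
  "moves": [0,0,0,0,0,0,0,0,0,0,0,0,0,0,0,0,0,0,0,0,0,0,0,0,-15,0,0,0,0,0,0,-20,0,0,0,0,0,0,0,0,0,0,0,0,0,0,0,0,0]
}}

```text
t: 9.35
tool_pos: [0.5209, -0.2411, 0.2788]
orientation: [2.414, 2.002, 0.009]
force: [0.2, 0.3, -1.4]
opening: 0.0522
gripper_force: 20.0
```

```bash
cat > w.py <<'E'
from h import *
F=[]
for i in range(6): cam('top');F.append(robot.read_state()['force'])
print(np.round(F,2)[:,2],np.mean(F,0));s=robot.read_state();print(s['opening'],s['tool_pos'],s['t'])
E
python3 w.py
```

```text
[-0.68 -0.94 -1.22 -1.05  0.21  0.03] [ 0.30511942 -0.43799218 -0.60682943]
0.05203223767928662 [ 0.52009557 -0.24060483  0.27626394] 9.65
```

>>> {"api": "drive_tool", "payload": {
  "moves": [0,0,0,20,0,0,0,0,0,0,15,0,0,0,0,0,0,0,0,0,0,74,0,0,0,0,0,0,74,0,0,0,0,0,0,74,0,0,0,0,0,0,74,0,0,-30,0,0,0,74,0,0,-30,0,0,0]
}}

```text
t: 10.45
tool_pos: [0.5198, -0.2405, 0.3019]
orientation: [2.418, 2.005, 0.006]
force: [0.2, -0.8, 0.1]
opening: 0.0742
gripper_force: 0.0
```

Run:
```python
from h import *
Rp=down(-.185)
print(robot.read_state()['opening'])
plan([([.4148,-.223,.13],Rp,74,1),([.4148,-.223,.07],Rp,74,2)])
c=cam('top');P=cloud(c);print(P[239,373],P[189,382])
```

```text
0.07422916395966378
0 74,-0.7,-35.5,1.5,0.05,-0.05,-0.02 ,
1 74,-0.8,-35.5,1.6,0.06,-0.04,-0.02 ,
2 74,-0.7,-35.4,1.5,0.05,-0.05,-0.01 ,
3 74,0,0,30,0,0,0 ,
4 74,0,0,30,0,0,0 ,
[ 0.49426932 -0.20296457  0.51348596] [ 0.54621547 -0.21202944  0.53754732]
```

>>> {"api": "drive_tool", "payload": {
  "moves": [74,-1,-36,0,0,0,0,74,-1,-36,1,0,0,0,74,0,-35,2,0,0,0,74,0,0,31,0,0,0,74,0,0,31,0,0,0,74,0,0,0,0,0,0,0,0,0,0,0,0,0,0,0,0,0,0,0,0]
}}

```text
t: 11.3
tool_pos: [0.416, -0.2234, 0.2384]
orientation: [2.414, 2.002, 0.008]
force: [0.8, -0.4, 0.0]
opening: 0.0628
gripper_force: 0.0
```

>>> {"api": "drive_tool", "payload": {
  "moves": [0,0,0,0,0,0,0,0,0,0,0,0,0,0,0,0,0,-15,0,0,0,0,0,0,-20,0,0,0,0,0,0,0,0,0,0,0,0,0,0,0,0,0]
}}

```text
t: 11.9
tool_pos: [0.4151, -0.2231, 0.2718]
orientation: [2.415, 2.003, 0.008]
force: [-0.2, 0.6, -1.6]
opening: 0.0515
gripper_force: 20.0
```

```bash
python3 w.py
```

```text
[-2.42 -1.56 -2.55 -1.58 -1.76 -1.94] [-0.18337719  0.33041296 -1.96983433]
0.05193700221387785 [ 0.41464158 -0.22276134  0.27072285] 12.2
```

Run:
```python
from h import *
Rs=down(.0144)
s=robot.read_state();R0=Ro.from_rotvec(s['orientation']);g0=s['tool_pos']+R0.apply(G)
plan([(g0+[0,0,.07],R0,0,2),([.60,-.03,.28],Rs,0,10),([.624,.166,.28],Rs,0,6),([.624,.166,.10],Rs,0,6),([.624,.166,.0845],Rs,0,2)])
```

```text
0 0,0.1,0.1,-35,0,0,0 ,
1 0,0.1,0.2,-35,0,0,0 ,
2 0,22.4,14.7,-10.5,0.02,-0.01,-1.15 ,
3 0,22.1,15.1,-10.6,0.03,-0.01,-1.15 ,
4 0,21.7,15.6,-10.5,0.02,-0.01,-1.14 ,
5 0,21.5,16,-10.5,0.02,-0.01,-1.15 ,
6 0,21.1,16.4,-10.6,0.03,-0.01,-1.15 ,
7 0,20.8,16.8,-10.6,0.02,-0.01,-1.15 ,
8 0,20.5,17.3,-10.6,0.03,-0.01,-1.15 ,
9 0,20.1,17.6,-10.6,0.02,-0.01,-1.14 ,
10 0,19.8,18.1,-10.6,0.02,-0.01,-1.15 ,
11 0,19.3,18.4,-10.6,0.03,-0.01,-1.15 ,
12 0,32.6,4.5,0,0,0,0 ,
13 0,32.6,4.4,0,0,0,0 ,
14 0,32.6,4.5,0,0,0,0 ,
15 0,32.6,4.5,0,0,0,0 ,
16 0,32.7,4.4,0,0,0,0 ,
17 0,32.6,4.5,0,0,0,0 ,
18 0,0,0,30,0,0,0 ,
19 0,0,0,30,0,0,0 ,
20 0,0,0,30,0,0,0 ,
21 0,0,0,30,0,0,0 ,
22 0,0,0,30,0,0,0 ,
23 0,0,0,30,0,0,0 ,
24 0,0,0,7.8,0,0,0 ,
25 0,0,0,7.7,0,0,0 ,
```

>>> {"api": "drive_tool", "payload": {
  "moves": [0,0,0,-35,0,0,0,0,0,0,-35,0,0,0,0,22,15,-10.5,0,0,-1.1,0,22,15,-10.5,0,0,-1.1,0,22,15.5,-10.5,0,0,-1.1,0,21.5,16,-10.5,0,0,-1.2,0,21,16.5,-10.5,0,0,-1.2,0,21,17,-10.5,0,0,-1.2]
}}

```text
t: 13.0
tool_pos: [0.5267, -0.1068, 0.4051]
orientation: [2.29, 2.147, 0.006]
force: [0.4, -0.3, -0.7]
opening: 0.0517
gripper_force: 20.0
```

>>> {"api": "drive_tool", "payload": {
  "moves": [0,20.5,17,-10.5,0,0,-1.1,0,20,17.5,-10.5,0,0,-1.1,0,20,18,-10.5,0,0,-1.1,0,19.5,18.5,-10.5,0,0,-1.1,0,32,4.5,0,0,0,0,0,32,4.5,0,0,0,0,0,32,4.5,0,0,0,0,0,0,0,0,0,0,0]
}}

```text
t: 13.8
tool_pos: [0.6122, 0.0695, 0.4469]
orientation: [2.204, 2.237, 0.007]
force: [0.1, -0.1, -2.0]
opening: 0.0518
gripper_force: 20.0
```

Run:
```python
from h import *
Rs=down(.0144)
plan([([.624,.166,.28],Rs,0,3),([.624,.166,.10],Rs,0,6),([.624,.166,.0845],Rs,0,2)])
```

```text
0 0,32.1,4.4,0.1,0.08,-0.04,0.01 ,
1 0,32.1,4.4,0,0.08,-0.04,0.02 ,
2 0,32.1,4.4,0,0.08,-0.04,0.01 ,
3 0,0,0,30,0,0,0 ,
4 0,0,0,30,0,0,0 ,
5 0,0,0,30,0,0,0 ,
6 0,0,0,30,0,0,0 ,
7 0,0,0,30,0,0,0 ,
8 0,0,0,30,0,0,0 ,
9 0,0,0,7.7,0,0,0 ,
10 0,0,0,7.8,0,0,0 ,
```

>>> {"api": "drive_tool", "payload": {
  "moves": [0,32,4.5,0,0,0,0,0,32,4.5,0,0,0,0,0,32,4.5,0,0,0,0,0,0,0,30,0,0,0,0,0,0,30,0,0,0,0,0,0,30,0,0,0,0,0,0,20,0,0,0,0,0,0,0,0,0,0]
}}

```text
t: 14.6
tool_pos: [0.6238, 0.1613, 0.3328]
orientation: [-2.208, -2.233, 0.004]
force: [-1.1, -0.0, -2.5]
opening: 0.0517
gripper_force: 20.0
```

Run:
```python
from h import *
Rs=down(.0144)
print(robot.read_state()['force'])
plan([([.624,.166,.10],Rs,0,2),([.624,.166,.0845],Rs,0,2)])
c=cam('scene','scene3.png');cv2.imwrite('pics/scene3c.png',cv2.resize(c['color'][0:280,0:330,::-1],None,fx=2,fy=2))
```

```text
[-1.13965056 -0.01048817 -2.54253321]
0 0,2.4,0.2,32.9,-0.08,0.03,-0.1 ,
1 0,2.4,0.2,32.9,-0.07,0.03,-0.1 ,
2 0,0,0,7.8,0,0,0 ,
3 0,0,0,7.7,0,0,0 ,
```

View pics/scene3c.png

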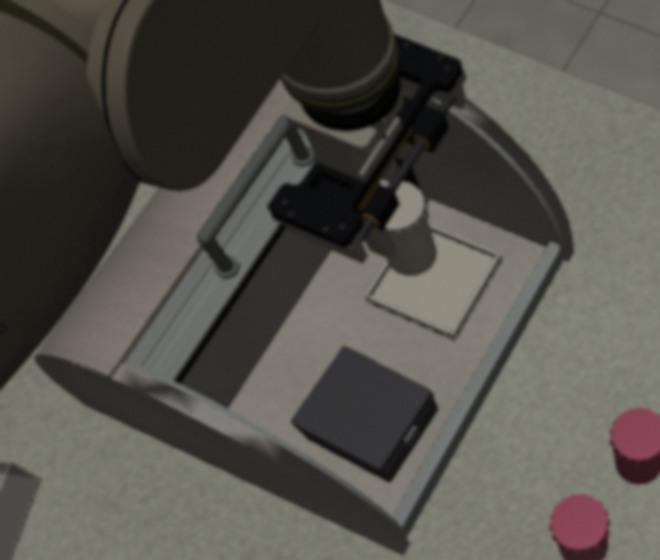

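The pot hangs over the shallow tray, the gripper clears the door handle at (225,235), the slide box is at (365,410). Descend.

>>> {"api": "drive_tool", "payload": {
  "moves": [0,2.5,-1,22,0,0,0,0,2.5,-1,22,0,0,0,0,0,0,21,0,0,0,0,0,0,0,0,0,0]
}}

```text
t: 15.05
tool_pos: [0.6228, 0.1667, 0.2712]
orientation: [2.208, 2.233, 0.002]
force: [0.5, 1.3, -1.7]
opening: 0.0516
gripper_force: 20.0
```

Run:
```python
from h import *
Rs=down(.0144)
print(robot.read_state()['force'])
plan([([.622,.166,.0845],Rs,0,2)])
```

```text
[ 0.50762078  1.28453792 -1.74069261]
0 0,-0.3,-0.4,9.9,0.06,0.01,-0.09 ,
1 0,-0.4,-0.4,9.8,0.06,0,-0.1 ,
```

>>> {"api": "drive_tool", "payload": {
  "moves": [0,0,0,10,0,0,0,0,0,0,10,0,0,0,0,0,0,0,0,0,0]
}}

```text
t: 15.35
tool_pos: [0.6234, 0.1669, 0.2522]
orientation: [2.207, 2.232, 0.005]
force: [-0.0, 0.1, -2.2]
opening: 0.0519
gripper_force: 20.0
```

Run:
```python
from h import *
s=robot.read_state();print(s['force'],s['tool_pos'])
```

```text
[-0.03549845  0.13747046 -2.23550836] [0.62337018 0.1668862  0.25222833]
```

>>> {"api": "drive_tool", "payload": {
  "moves": [0,0,0,2,0,0,0,0,0,0,1,0,0,0,0,0,0,0,0,0,0,70,0,0,0,0,0,0,70,0,0,0,0,0,0,70,0,0,0,0,0,0,70,0,0,0,0,0,0]
}}

```text
t: 16.05
tool_pos: [0.6237, 0.1671, 0.2503]
orientation: [2.206, 2.231, 0.007]
force: [-0.3, -0.7, 0.3]
opening: 0.0697
gripper_force: 0.0
```

>>> {"api": "drive_tool", "payload": {
  "moves": [70,0,0,-30,0,0,0,70,0,0,-40,0,0,0,70,0,0,-40,0,0,0,70,0,0,-40,0,0,0,70,0,0,-40,0,0,0,70,-40,0,0,0,0,0,70,-40,0,0,0,0,0,70,-40,0,0,0,0,0]
}}

```text
t: 16.85
tool_pos: [0.6238, 0.046, 0.4407]
orientation: [2.204, 2.232, 0.008]
force: [1.5, -0.1, -1.1]
opening: 0.0696
gripper_force: 0.0
```

Run:
```python
from h import *
c=cam('scene','scene4.png');cv2.imwrite('pics/scene4c.png',cv2.resize(c['color'][0:280,0:330,::-1],None,fx=2,fy=2))
P=cloud(c);z=P[...,2];V=c['depth']>0;vv,uu=np.mgrid[:480,:640]
m=V&(z>.086)&(z<.1)&(abs(P[...,0]-.63)<.06)&(abs(P[...,1]-.165)<.045);q=P[m]
print(len(q),(q.min(0)+q.max(0))/2,q.max(0)-q.min(0),np.median(q,0))
Rl=down(th)
s=robot.read_state();h=handle(1.5)
print(h)
```

```text
565 [0.62140761 0.1684652  0.09278955] [0.05298098 0.05238849 0.01327636] [0.61961742 0.16637108 0.09473484]
[0.5566075  0.23742323 0.24990619]
```

View pics/scene4c.png

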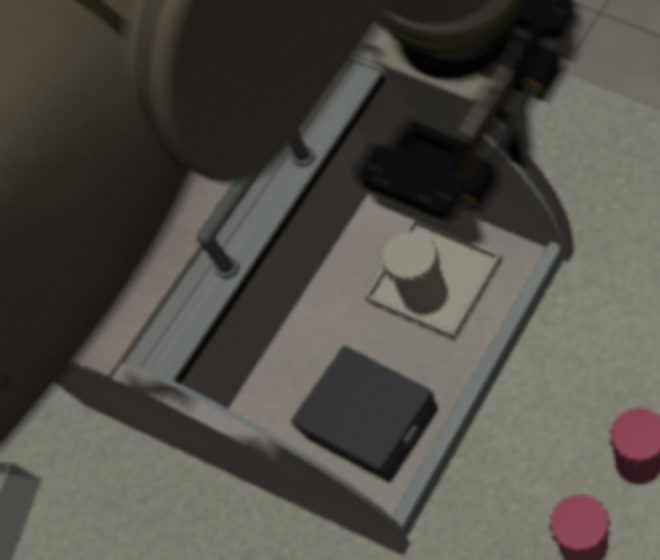

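Run:
```python
from h import *
from scipy.optimize import least_squares
D=np.array([(-.2137,.078,.393),(-.2031,.1167,.341),(-.1465,.2013,.197),(-.1014,.2349,.134),(-.0214,.2599,.034),(.0013,.2614,.011),(.0087,.261,.011)])
def f(p):
    x=D[:,0]+p[1]*np.sin(D[:,2])-p[0];z=D[:,1]-p[1]*np.cos(D[:,2])-.03
    return np.hypot(x,z)-.22
r=least_squares(f,[0,0]);print(r.x,r.fun)
# bar position now from depth
c=cam('scene');P=cloud(c);z=P[...,2];V=c['depth']>0
m=V&(z>.235)&(z<.27)&(abs(P[...,0]-.557)<.07)&(abs(P[...,1]-.238)<.04);q=P[m];print(len(q),np.median(q,0),q.min(0),q.max(0))
l=RS.inv().apply(q-O);print(np.median(l,0),l.min(0),l.max(0))
```

```text
[0.00714023 0.01163643] [-4.33113071e-04 -1.92475733e-04  1.70456789e-04  9.91086257e-04
  7.73583557e-05 -1.61502134e-04 -6.29234751e-04]
312 [0.51084435 0.23624422 0.25453488] [0.48902316 0.23188588 0.23510223] [0.5458248  0.24581168 0.2602002 ]
[0.00595604 0.04578128 0.25453488] [0.00140247 0.01081434 0.23510223] [0.01560192 0.06755956 0.2602002 ]
```

```bash
sed -i 's/.2310,0\]/.2370,0]/' h.py
python3 - <<'E'
from h import *
R=down(th)
b=handle(1.475);print(b)
s=robot.read_state();R0=Ro.from_rotvec(s['orientation']);g0=s['tool_pos']+R0.apply(G);print(g0)
plan([(g0+[0,0,.06],R0,60,2),(b+[0,0,.07],R,40,12),(b+[0,0,.009],R,40,3)])
E
```

```text
[0.55668668 0.23792471 0.24999806]
[0.62495796 0.0423503  0.27322272]
0 60,0,0.2,-30,0,0,0 ,
1 60,-0.1,0.2,-30,0,0,0 ,
2 40,16.3,-5.5,1,0.02,0.03,-7.54 ,
3 40,16.8,-3.4,1.1,0.01,0.02,-7.53 ,
4 40,17.2,-1.1,1.1,0.02,0.03,-7.54 ,
5 40,17.1,1.2,1,0.02,0.03,-7.54 ,
6 40,16.9,3.4,1.1,0.02,0.03,-7.53 ,
7 40,16.2,5.7,1.1,0.01,0.02,-7.54 ,
8 40,15.4,7.7,1.1,0.02,0.03,-7.54 ,
9 40,14.3,9.7,1.1,0.02,0.03,-7.53 ,
10 40,12.9,11.4,1.1,0.01,0.03,-7.54 ,
11 40,11.2,13.1,1.1,0.02,0.03,-7.53 ,
12 40,9.5,14.5,1.1,0.02,0.02,-7.54 ,
13 40,7.5,15.5,1.1,0.02,0.03,-7.54 ,
14 40,0,0,20.3,0,0,0 ,
15 40,0,0,20.4,0,0,0 ,
16 40,0,0,20.3,0,0,0 ,
```

>>> {"api": "drive_tool", "payload": {
  "moves": [60,0,0,-30,0,0,0,60,0,0,-30,0,0,0,40,16.5,-5.5,1,0,0,-7.5,40,17,-3.5,1,0,0,-7.5,40,17,-1,1,0,0,-7.5,40,17,1,1,0,0,-7.5,40,17,3.5,1,0,0,-7.5,40,16,5.5,1,0,0,-7.5]
}}

```text
t: 17.75
tool_pos: [0.5891, 0.1455, 0.4938]
orientation: [1.176, 2.908, 0.005]
force: [0.2, 0.0, 0.0]
opening: 0.0402
gripper_force: 0.0
```

>>> {"api": "drive_tool", "payload": {
  "moves": [40,15.5,7.5,1,0,0,-7.5,40,14.5,9.5,1,0,0,-7.5,40,13,11.5,1,0,0,-7.5,40,11,13,1,0,0,-7.5,40,9.5,14.5,1,0,0,-7.5,40,7.5,15.5,1,0,0,-7.5,40,0,0,0,0,0,0]
}}

```text
t: 18.45
tool_pos: [0.5546, 0.2441, 0.4875]
orientation: [-0.026, 3.136, 0.002]
force: [-0.0, -0.3, 0.4]
opening: 0.0401
gripper_force: 0.0
```

Run:
```python
from h import *
R=down(th);b=handle(1.475)
s=robot.read_state();print(s['opening'],s['tool_pos'])
plan([(b+[0,0,.06],R,40,1),(b+[0,0,.009],R,40,3)])
```

```text
0.0400973733877717 [0.55464945 0.24413107 0.48754726]
0 40,-1.9,-6.3,10.6,0.07,0.29,0.11 ,
1 40,0,0,17,0,0,0 ,
2 40,0,0,17,0,0,0 ,
3 40,0,0,17,0,0,0 ,
```

>>> {"api": "drive_tool", "payload": {
  "moves": [40,-2,-6,10.5,0,0.3,0,40,0,0,17,0,0,0,40,0,0,17,0,0,0,40,0,0,17,0,0,0,0,0,0,0,0,0,0,0,0,0,0,0,0,0,0,0,0,0,0,0,0],
  "grip_force": 15
}}

```text
t: 19.15
tool_pos: [0.5581, 0.2356, 0.4273]
orientation: [-0.015, 3.14, 0.001]
force: [0.6, 0.4, -0.4]
opening: 0.0208
gripper_force: 0.0
```

```bash
cat > arc2.py <<'E'
from h import *
import sys
qe,N,l1,e=[float(x) for x in sys.argv[1:5]];N=int(N)
s=robot.read_state();print(s['force'],s['opening'])
R=Ro.from_rotvec(s['orientation']);b=s['tool_pos']+R.apply(G+[0,0,e])
l=RS.inv().apply(b-O);q0=np.arctan2(l[2]-.03,-l[0])-.1;r=np.hypot(l[0],l[2]-.03)
zl=RS.inv().apply(R.apply([0,0,1]));l0=np.arcsin(zl[0])
print(l,'q,r,lean',q0,r,l0)
w=[]
for f in np.arange(1,N+1)/N:
    Rt=down(th,l0+f*(l1-l0));w.append((handle(q0+f*(qe-q0),r+f*(.22-r))+RS.apply([0,l[1],0])-Rt.apply([0,0,e]),Rt,0,1))
plan(w)
E
python3 arc2.py .02 24 .33 .009
```

```text
[ 0.58399201  0.41514431 -0.44361771] 0.02075383398186896
[-0.00130208 -0.00164178  0.25125133] q,r,lean 1.4649113102943554 0.22125515991636158 0.0008480386773257772
0 0,-0.4,-15.7,0.5,-0.79,0.09,-0.27 ,
1 0,0,-15.7,1.2,-0.78,0,0 ,
2 0,0,-15.6,1.8,-0.79,0,0 ,
3 0,0,-15.5,2.3,-0.78,0,0 ,
4 0,0,-15.4,3,-0.79,0,0 ,
5 0,0,-15.2,3.6,-0.78,0,0 ,
6 0,0,-15.1,4.2,-0.79,0,0 ,
7 0,0,-14.8,4.7,-0.79,0,0 ,
8 0,0,-14.6,5.4,-0.78,0,0 ,
9 0,0,-14.3,5.9,-0.79,0,0 ,
10 0,0,-14.1,6.4,-0.78,0,0 ,
11 0,0,-13.7,6.9,-0.79,0,0 ,
12 0,0,-13.4,7.5,-0.79,0,0 ,
13 0,0,-13.1,8,-0.78,0,0 ,
14 0,0,-12.6,8.5,-0.79,0,0 ,
15 0,0,-12.3,8.9,-0.78,0,0 ,
16 0,0,-11.8,9.4,-0.79,0,0 ,
17 0,0.1,-11.3,9.8,-0.78,0,0 ,
18 0,0,-10.9,10.2,-0.79,0,0 ,
19 0,0,-10.5,10.6,-0.79,0,0 ,
20 0,0,-9.9,10.9,-0.78,0,0 ,
21 0,0,-9.4,11.3,-0.79,0,0 ,
22 0,0,-8.9,11.6,-0.78,0,0 ,
23 0,0,-8.3,11.8,-0.79,0,0 ,
```

Let the fingers finish closing, then start down.

>>> {"api": "drive_tool", "payload": {
  "moves": [0,0,0,0,0,0,0,0,0,0,0,0,0,0,0,0,-15.5,0.5,-0.8,0,0,0,0,-15.5,1,-0.8,0,0,0,0,-15.5,2,-0.8,0,0,0,0,-15.5,2.5,-0.8,0,0,0,0,-15.5,3,-0.8,0,0,0,0,-15,3.5,-0.8,0,0]
}}

```text
t: 19.95
tool_pos: [0.559, 0.1447, 0.4132]
orientation: [-0.019, 3.134, 0.138]
force: [-0.5, 4.8, 6.0]
opening: 0.0115
gripper_force: 15.0
```

```bash
python3 arc2.py .02 18 .33 .009
```

```text
[-0.54010264  4.8132086   5.9887144 ] 0.011467860051014349
[-0.07690185 -0.00183055  0.23789856] q,r,lean 1.1165036157821682 0.22166575260018384 0.08777226377207184
0 0,-0.9,-15.2,4.1,-0.77,0.27,-0.12 ,
1 0,0.1,-15.1,4.6,-0.77,0,0 ,
2 0,0,-14.8,5.3,-0.77,0,0 ,
3 0,0,-14.5,5.8,-0.77,0,0 ,
4 0,0,-14.2,6.4,-0.77,0,0 ,
5 0,0,-14,7,-0.78,0,0 ,
6 0,0,-13.5,7.5,-0.77,0,0 ,
7 0,0,-13.2,8,-0.77,0,0 ,
8 0,0,-12.8,8.5,-0.77,0,0 ,
9 0,0,-12.4,9,-0.77,0,0 ,
10 0,0,-11.9,9.4,-0.77,0,0 ,
11 0,0,-11.5,9.9,-0.77,0,0 ,
12 0,0,-11,10.3,-0.77,0,0 ,
13 0,0,-10.5,10.7,-0.77,0,0 ,
14 0,0,-10,11.1,-0.78,0,0 ,
15 0,0,-9.4,11.4,-0.77,0,0 ,
16 0,0,-8.9,11.8,-0.77,0,0 ,
17 0,0,-8.3,12,-0.77,0,0 ,
```

>>> {"api": "drive_tool", "payload": {
  "moves": [0,0,-15,4,-0.8,0,0,0,0,-15,4.5,-0.8,0,0,0,0,-15,5,-0.8,0,0,0,0,-14.5,6,-0.8,0,0,0,0,-14,6.5,-0.8,0,0,0,0,-14,7,-0.8,0,0,0,0,-13.5,7.5,-0.8,0,0,0,0,-13,8,-0.8,0,0]
}}

```text
t: 20.75
tool_pos: [0.5606, 0.0379, 0.3496]
orientation: [-0.018, 3.123, 0.31]
force: [-0.7, 4.8, 3.8]
opening: 0.0115
gripper_force: 15.0
```

```bash
python3 arc2.py .02 10 .33 .009
```

```text
[-0.69260246  4.81260244  3.82208534] 0.011530161402189924
[-0.16458244 -0.00181988  0.17701172] q,r,lean 0.6290680713217103 0.2206803694310849 0.19750346095097637
0 0,-0.8,-12.8,8.5,-0.76,0.26,-0.13 ,
1 0,0,-12.3,8.9,-0.76,0,0 ,
2 0,0,-12,9.4,-0.76,0,0 ,
3 0,0,-11.4,9.9,-0.76,0,0 ,
4 0,0,-11,10.3,-0.76,0,0 ,
5 0,0,-10.5,10.6,-0.75,0,0 ,
6 0,0,-10,11.1,-0.76,0,0 ,
7 0,0,-9.4,11.4,-0.76,0,0 ,
8 0,0,-8.9,11.7,-0.76,0,0 ,
9 0,0,-8.3,12,-0.76,0,0 ,
```

Good, forces small.

>>> {"api": "drive_tool", "payload": {
  "moves": [0,0,-12.5,8.5,-0.8,0,0,0,0,-12.5,9,-0.8,0,0,0,0,-12,9.5,-0.8,0,0,0,0,-11.5,10,-0.8,0,0,0,0,-11,10.5,-0.8,0,0,0,0,-10.5,10.5,-0.8,0,0,0,0,-10,11,-0.8,0,0]
}}

```text
t: 21.45
tool_pos: [0.5613, -0.024, 0.2616]
orientation: [-0.017, 3.107, 0.461]
force: [4.3, 1.6, 4.9]
opening: 0.0113
gripper_force: 15.0
```

```bash
python3 arc2.py -.01 4 .33 .009
```

```text
[4.29288501 1.61633664 4.94666412] 0.01126627051840312
[-0.20994556 -0.00142608  0.09313977] q,r,lean 0.19213878943346527 0.21923450433598993 0.29446510674160614
0 0,-0.6,-7.6,9.3,-0.51,0.2,-0.16 ,
1 0,0,-7.3,9.5,-0.51,0,0 ,
2 0,0,-6.8,9.8,-0.51,0,0 ,
3 0,0,-6.4,10,-0.51,0,0 ,
```

>>> {"api": "drive_tool", "payload": {
  "moves": [0,0,-7.5,9.5,-0.5,0,0,0,0,-7.5,9.5,-0.5,0,0,0,0,-7,10,-0.5,0,0,0,0,-6.5,10,-0.5,0,0,0,0,0,0,0,0,0]
}}

```text
t: 21.95
tool_pos: [0.5611, -0.0376, 0.2151]
orientation: [0.017, -3.097, -0.522]
force: [8.6, 13.9, 0.2]
opening: 0.0112
gripper_force: 15.0
```

```bash
python3 arc2.py -.02 1 .33 .009
```

```text
[ 8.56448636 13.85382143  0.16572565] 0.011225091156203931
[-0.21693526 -0.00083361  0.04879714] q,r,lean -0.013567283993562412 0.2177481110420064 0.33375859392464347
0 0,-0.3,-2,0.4,0.22,0.11,-0.19 ,
```

>>> {"api": "drive_tool", "payload": {
  "moves": [0,0,0,4,0,0,0,0,0,-1,4,0,0,0,0,0,0,0,0,0,0]
}}

```text
t: 22.25
tool_pos: [0.562, -0.0358, 0.2104]
orientation: [-0.019, 3.097, 0.52]
force: [1.2, 10.6, 21.0]
opening: 0.0117
gripper_force: 15.0
```

```bash
python3 arc2.py -.02 1 .33 .009;python3 - <<'E'
from h import *
c=cam('scene','scene5.png');cv2.imwrite('pics/scene5c.png',cv2.resize(c['color'][70:290,90:390,::-1],None,fx=2.5,fy=2.5))
E
```

```text
[ 1.22656515 10.58522638 21.03071666] 0.0116611551949136
[-0.21532234 -0.00213692  0.0440409 ] q,r,lean -0.034883459912730994 0.2157796515689735 0.33293512893424054
0 0,-0.7,-2.1,-4.6,0.17,0.24,-0.07 ,
```

View pics/scene5c.png

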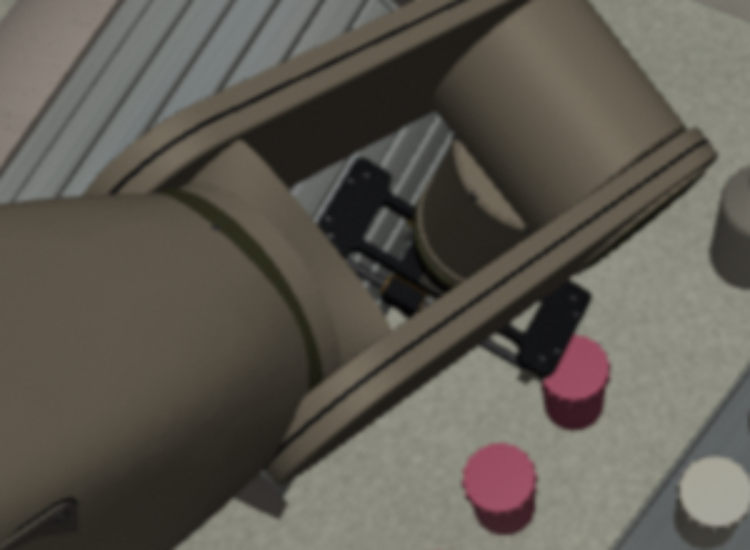

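Picture: the gripper is at the shut handle; its outer corner hovers beside the top of a pink pot at (575,370). The 21 N rise indicates the sill; release and check.

>>> {"api": "drive_tool", "payload": {
  "moves": [34,0,0,-1,0,0,0,34,0,0,0,0,0,0,34,0,0,0,0,0,0,34,0,0,-20,0,0,0,34,0,0,-40,0,0,0,34,0,0,-40,0,0,0,34,0,0,-40,0,0,0,34,0,0,-40,0,0,0]
}}

```text
t: 23.1
tool_pos: [0.5608, -0.0962, 0.3795]
orientation: [0.016, -3.095, -0.514]
force: [1.0, 0.1, -0.8]
opening: 0.0342
gripper_force: 0.0
```

>>> {"api": "drive_tool", "payload": {
  "moves": [34,40,-20,-20,0,0,0,34,40,-20,-20,0,0,0,34,40,-20,0,0,0,0,34,40,-20,0,0,0,0,34,0,0,0,0,0,0]
}}

```text
t: 23.6
tool_pos: [0.3987, -0.1875, 0.3891]
orientation: [0.01, -3.093, -0.515]
force: [-0.2, -0.3, -1.0]
opening: 0.034
gripper_force: 0.0
```

Run:
```python
from h import *
c=cam('top','top6.png');P=cloud(c);z=P[...,2];V=c['depth']>0
m=V&(z>.035)&(z<.1)&(abs(P[...,0]-.56)<.05)&(P[...,1]>.003)&(P[...,1]<.035);q=P[m]
print(len(q),np.median(q,0),np.percentile(q[:,2],[5,50,75,95]))
c=cam('scene','scene6.png')
P=cloud(c);z=P[...,2];V=c['depth']>0
m=V&(z>.035)&(z<.1)&(abs(P[...,0]-.56)<.05)&(P[...,1]>.003)&(P[...,1]<.035);q=P[m]
if len(q):print(len(q),np.median(q,0),np.percentile(q[:,2],[5,50,75,95]))
```

```text
333 [0.55954827 0.01712485 0.0563725 ] [0.05218378 0.0563725  0.058053   0.06053078]
```

View pics/scene6.png

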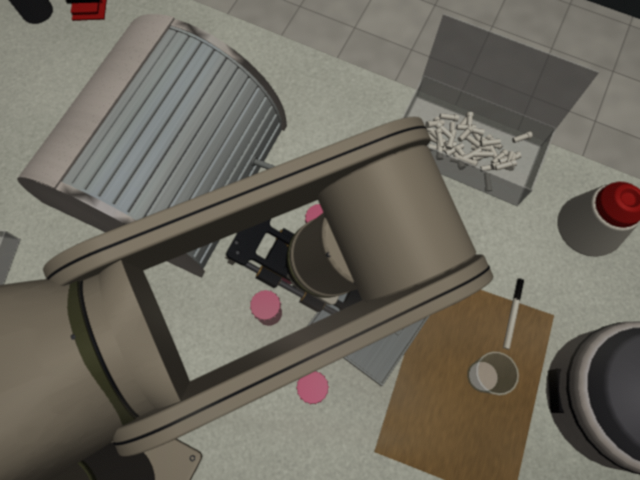

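The door is shut in this view (slats reach the sill; handle near (262,165), bar top at about 57 mm). I check the two empty pots and hand in.

>>> {"api": "drive_tool", "payload": {
  "moves": [34,0,-40,-20,0,0,0,34,0,-40,-20,0,0,0,34,30,-40,0,0,0,0,34,30,-40,0,0,0,0,34,0,0,0,0,0,0,34,0,0,0,0,0,0]
}}

```text
t: 24.3
tool_pos: [0.3446, -0.3514, 0.3768]
orientation: [0.015, -3.097, -0.516]
force: [-0.1, 0.6, 0.0]
opening: 0.0338
gripper_force: 0.0
```

Run:
```python
from h import *
for n in('top','scene'):
    c=cam(n);P=cloud(c);z=P[...,2];V=c['depth']>0
    for x,y in((.6112,-.26),(.5178,-.2405),(.5578,-.1083)):
        m=V&(z>.072)&(z<.09)&(np.hypot(P[...,0]-x,P[...,1]-y)<.04);q=P[m]
        print(n,len(q),np.median(q,0).round(4) if len(q) else '')
```

```text
top 619 [ 0.6107 -0.2594  0.0816]
top 620 [ 0.5172 -0.2394  0.0816]
top 607 [ 0.5591 -0.1089  0.0777]
scene 655 [ 0.6085 -0.2581  0.0821]
scene 697 [ 0.5147 -0.2379  0.0823]
scene 617 [ 0.557  -0.1071  0.0785]
```

```bash
python3 -c "
from plant import robot
print(robot.close_job())"
```

```text
the job is handed in; nothing more can be done
None
```

I handed the job in at about 24 s of the 72 s: the filled pot (about 2 N against 0.6 N for the empty one I lifted; I did not lift the third) stands in the shallow tray, the door measures shut on its sill, and both empty pots still stand on the steel tray; the hand-in returned no verdict.

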